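# Index the sample changer by one station

## Robot

A 7-joint arm with a two-finger parallel gripper is mounted at the origin on the work surface. World frame = base frame: x ahead of the robot, y to its left, z up, the work surface at z = 0. Lengths are in m, angles in rad, forces in N, time in s.
With the tool pointing down it reaches from about 0.4 to 0.85 m from the base axis. Payload 10.4 kg.
Tool frame: the origin (TCP) lies between the finger pads; the fingertips stand 14 mm ahead of it and the grasp point (between the pads) lies 5 mm behind it; z points along the fingers, y is the direction in which the jaws open and shut (so a half turn about z gives the same grasp; the last joint's range is limited). The gripper opens to 87 mm and grips with 3 to 60 N. Pads are 19 mm wide; open, the fingers measure 117 mm over their backs; the gripper's body (75 mm by 190 mm) begins 51 mm behind the grasp point.
Start: joints at [-1.202, 0.332, -0.065, 1.46, 0.022, 1.35, -0.088], TCP at [0.239, 0.578, 0.237] pointing down, gripper open.
Joint ranges: [-2.6, 2.6], [-0.5, 2.12], [-1.47, 1.34], [0.16, 2.42], [-1.27, 4.41], [0.06, 2.06], [-2.6, 2.6]. Speed limits (rad/s): [2.22, 2.22, 2.79, 2.79, 3.14, 3.14, 3.14].

## Interface

Orientations are given as a unit quaternion [x, y, z, w].
In Python, from bench import readout, camera, calibration, order gives the robot as it stands.
- The arm moves only by the tool apply_moves, never from a script. Its argument "deltas" is a list of rows, each an object with "translation": the shift along the world's x, y, z in m, a list of three; "turn": the turn, a rotation vector about the world's x, y, z in rad, a list of three; "hand": the finger opening in m, from 0 to 0.087. A call has 1 to 5 rows; each row shifts and turns the pose as measured when the row begins; what a row does not reach is not made up. A row lasts 1/10 s, in which the tool goes at most 50 mm and 8.59 degrees, less where a joint would pass 70% of its speed; a pose out of reach is approached as far as the arm can. A call with a gripper value outside its range is refused whole. The fingers move at their own pace and stop on an object; "newtons" is the grip in N (left out, the last holds). Time passes only in rows, so rows that do not move let the fingers close. It gives the time, the measured TCP pose, the force and the opening at its end, in the units of the state.
- readout.read_state(): the state, without advancing time (a new reading comes with each control period).
- camera(name): name is "scene" or "top"; returns the picture (480x640x3 uint8, red, green, blue); there is no depth.
- calibration(name): a dict with "fx", "fy", "cx", "cy" (pixels), "extrinsics" (4x4, takes a point from world to camera coordinates). Camera axes: x right, y down, z forward; pixel columns grow to the right and rows downward; lengths in m; the calibration is good to about 2 mm. A picture is of the moment at which its call begins. calibration takes no time and is no camera call.
- order.close_job(): hands the job in, once; it reports no verdict.
The state is a dict: "time": time; "joint_positions": joint angles; "joint_vel": joint speeds; "joint_torque": joint torques, N m; "ee_pos": TCP position; "eef_rot": TCP orientation; "ft_force": force on the tool from outside, world axes, zero at the start; "torque": the same for the moment, N m; "width": finger opening in m.
Only numpy, scipy, OpenCV 4.12 (cv2) and the standard library are available. Lean on these libraries where they do the work, as an engineer would, in place of code of your own. Each camera call takes 0.05 s, during which the arm holds its last target. There are 200 camera calls.

## Task

The next sample bottle is due in front of the reading head. Press the black indexing plunger down, turn the sample table with it by one slot counter-clockwise (seen from above), and let the plunger spring fully up in that next slot so that the table is locked there. Do it by pressing and pushing only: leave the bottles seated in their cups, leave everything else on the bench undisturbed, and finish clear of it all.

Things in the scene. Friction and masses are not known exactly. Their poses are not given: they have to be found in the camera images.
- pivot (a point): Sample changer: on its grey round base (336 mm across, fixed to the bench) a white table (204 mm across, top 50 mm above the bench) turns about a vertical axis. This point lies on that axis at the height of the table's top. It does not turn with the table: its x axis points to the slot in which the plunger sits at the start, z is up.
- dish (a point): The indexing plunger, on the turning table: a round black knob, 54 mm across, 109 mm from the turning axis. This point is the centre of the flat floor of its dished top, 103 mm above the bench with the plunger up; the dish is 46 mm across and its rim 8 mm high. x points away from the turning axis, z up. A fingertip in the dish can press the knob down and push it round.
- tongue (a point): Outer top end of the plunger's steel tongue (9 mm wide, 8 mm high, to 152 mm from the axis), below the knob. Up, it sits in a slot of the ring and locks the table; 8 mm down it is below the ring and the table is free. Let go between slots, it rides under the ring (plunger 8 mm down) and springs up by itself into the next slot it meets.
- next_slot (a point): Middle of the slot next to the start slot, counter-clockwise seen from above, at the ring's top. The index ring is flat aluminium, fixed around the table (radius 120 to 160 mm, 8 mm thick, top 50 mm above the bench) and has six slots, 16 mm wide, 60 degrees apart; this point is 140 mm from the axis.
- reader (a point): Top centre of the white reading head, a fixed block 34 x 60 mm, 94 mm above the bench, 188 mm from the turning axis, opposite the plunger's start slot.
- plunger (a joint): How far the plunger is pressed down, m: 0 is fully up (tongue in a slot), 0.008 tongue just below the ring, 0.012 the stop. Its spring takes about 4 N to start and 8 N at the stop.
- carousel (a joint): Angle of the turning table, rad: 0 at the start, growing counter-clockwise seen from above; 1.047 (60 degrees) is the next slot, with 0.025 rad of play either way in a slot. Friction of about 0.12 N m keeps the table where it is left.
- bottle1_mid (a point): Centre of a small white capped sample bottle, 36 mm wide, 55 mm high, standing loose in a cup (18 mm high) of the turning table 72 mm from the axis, 60 degrees counter-clockwise from the knob; it rides with the table. Its top is 108 mm above the bench; z is up.
- bottle2_mid (a point): Centre of a small white capped sample bottle, 36 mm wide, 55 mm high, standing loose in a cup (18 mm high) of the turning table 72 mm from the axis, 120 degrees counter-clockwise from the knob; it rides with the table. Its top is 108 mm above the bench; z is up.
- bottle3_mid (a point): Centre of a small white capped sample bottle, 36 mm wide, 55 mm high, standing loose in a cup (18 mm high) of the turning table 72 mm from the axis, 180 degrees counter-clockwise from the knob; it rides with the table. Its top is 108 mm above the bench; z is up.
- bottle4_mid (a point): Centre of a small white capped sample bottle, 36 mm wide, 55 mm high, standing loose in a cup (18 mm high) of the turning table 72 mm from the axis, 240 degrees counter-clockwise from the knob; it rides with the table. Its top is 108 mm above the bench; z is up.
- cream_jar_mid (a point): Centre of a bystander: squat white jar with a blue lid, 44 mm wide, 45 mm high, standing beside the sample changer; loose, not to be disturbed. z is up.
- bottle_cap_mid (a point): Centre of a bystander: loose white bottle cap, 34 mm wide, 14 mm high, lying beside the sample changer; loose, not to be disturbed. z is up.
- stopper_mid (a point): Centre of a bystander: black rubber stopper, 32 mm wide, 30 mm high, standing beside the sample changer; loose, not to be disturbed. z is up.
- big_bottle_mid (a point): Centre of a bystander: big white plastic bottle, 90 mm wide, 190 mm high; loose, not to be disturbed. z is up.
- reagent_bottle_mid (a point): Centre of a bystander: white bottle with blue cap, 68 mm wide, 150 mm high; loose, not to be disturbed. z is up.
- cylinder_mid (a point): Centre of a bystander: glass measuring cylinder, foot 68 mm wide, 195 mm high; loose, not to be disturbed. z is up.
- flask_mid (a point): Centre of a bystander: glass conical flask, 76 mm wide, 104 mm high; loose, not to be disturbed. z is up.
There are look-alikes about, which are no part of the job. What is shaped like the part that bears bottle1_mid but brown is not meant.

How it is judged:
On the way, in this order (a step that is already met when the one before it is completed fails the run):
1. the plunger is pressed down while the table is still near its first slot (value of joint plunger above 0.007 m and value of joint carousel below 0.3 rad), for 0.05 s.
2. the table is turned counter-clockwise, between the two slots (value of joint carousel between 0.4 and 1 rad), for 0.02 s.
At the end, for the whole second after the job is handed in: The table stands at rest 60 degrees (within 2.5 degrees) counter-clockwise of where it began, the plunger is up within 2 mm of its top, all four bottles are upright and seated in their cups (within 8 mm), and no bystander has moved by 30 mm (value of joint carousel between 1.0022 and 1.0922 rad and value of joint plunger below 0.002 m and velocity of joint carousel between -0.05 and 0.05 rad/s and z of bottle1_mid in the frame of pivot between 0.026 and 0.038 m and horizontal distance between bottle1_mid and pivot between 0.064 and 0.08 m and angle between each of bottle1_mid, bottle2_mid, bottle3_mid, bottle4_mid's own z axis and vertical below 0.2 rad and z of bottle2_mid in the frame of pivot between 0.026 and 0.038 m and horizontal distance between bottle2_mid and pivot between 0.064 and 0.08 m and z of bottle3_mid in the frame of pivot between 0.026 and 0.038 m and horizontal distance between bottle3_mid and pivot between 0.064 and 0.08 m and z of bottle4_mid in the frame of pivot between 0.026 and 0.038 m and horizontal distance between bottle4_mid and pivot between 0.064 and 0.08 m and distance of each of cream_jar_mid, bottle_cap_mid, stopper_mid, big_bottle_mid, reagent_bottle_mid, cylinder_mid, flask_mid from where it was at the start of the episode below 0.03 m); the robot touches nothing.
It fails at once if a sample bottle lifted out of its cup or tipped over (z of any of bottle1_mid, bottle2_mid, bottle3_mid, bottle4_mid in the frame of pivot above 0.045 m or angle between any of bottle1_mid, bottle2_mid, bottle3_mid, bottle4_mid's own z axis and vertical above 0.5 rad).
It fails at once if another thing on the bench lifted, pushed 30 mm or more, or knocked over (distance of any of cream_jar_mid, bottle_cap_mid, stopper_mid, big_bottle_mid, reagent_bottle_mid, cylinder_mid, flask_mid from where it was at the start of the episode above 0.03 m or angle between any of cream_jar_mid, bottle_cap_mid, stopper_mid, big_bottle_mid, reagent_bottle_mid, cylinder_mid, flask_mid's own z axis and vertical above 0.5 rad).
It fails at once if the table turned clockwise out of its slot, or well past the next slot (value of joint carousel below -0.3 rad or value of joint carousel above 1.7 rad).
It also fails if it takes over 38 s, if anything falls off the work surface, if the arm or the gripper's body presses on something with over 40 N, if the wrist force passes 120 N, or if a joint passes its speed limit or range.

## Working session

There is one attempt and no reset: what is moved stays moved. The work goes in short steps, Python scripts to look and compute and a tool call to move; the robot and the scene stay as the last step left them, time stands still between calls to the robot, and variables do not carry over. Pictures are saved under pics/ and viewed, about 8 in all and at most 12, crops included, and the job is handed in when it is done.

Besides the shell and the picture viewer there is one more tool, called after ">>>" in YAML: its name, and indented under it one key for each argument. apply_moves: Moves the arm, as the interface text tells. Its arguments: {"type":"object","properties":{"deltas":{"type":"array","items":{"type":"object","properties":{"translation":{"type":"array","items":{"type":"number"}},"turn":{"type":"array","items":{"type":"number"}},"hand":{"type":"number"}}}},"newtons":{"type":"number"}},"required":["deltas"]}

```bash
mkdir -p pics
python3 - <<'E'
from bench import readout,camera,calibration
import cv2,numpy as np
np.set_printoptions(precision=4,suppress=True)
for n in("scene","top"):
    im=camera(n);cv2.imwrite(f"pics/{n}0.png",im[:,:,::-1]);c=calibration(n)
    print(n,c["fx"],c["fy"],c["cx"],c["cy"]);print(np.array(c["extrinsics"]))
print(readout.read_state())
E
```

```text
scene 569.1991277499877 569.1991277499877 317.95726588145374 242.41471082368832
[[-0.789   0.6143  0.0134  0.4939]
 [ 0.4858  0.637  -0.5985 -0.1969]
 [-0.3761 -0.4657 -0.801   1.7149]
 [ 0.      0.      0.      1.    ]]
top 607.9626891411037 607.9626891411037 329.6536820326467 234.19169465246765
[[-0.0552 -0.9985 -0.0014 -0.007 ]
 [-0.9779  0.0543 -0.2019  0.5764]
 [ 0.2016 -0.0098 -0.9794  1.8674]
 [ 0.      0.      0.      1.    ]]
{'time': 0.1, 'joint_positions': array([-1.2016,  0.3328, -0.0647,  1.4608,  0.0216,  1.3499, -0.0885]), 'joint_vel': array([-0.0002, -0.0007, -0.0004, -0.0025,  0.0007,  0.0005, -0.0006]), 'joint_torque': array([  0.0016, -62.4534,   0.0251, -39.0722,  -0.0613,   0.0364,
         0.    ]), 'ee_pos': array([0.2386, 0.5774, 0.2359]), 'eef_rot': array([ 0.1946,  0.9809, -0.0006, -0.0001]), 'ft_force': array([-0.2143, -0.4591, -0.0803]), 'torque': array([-0.054 ,  0.0168,  0.0452]), 'width': 0.08694237772728629}
```

View pics/scene0.png

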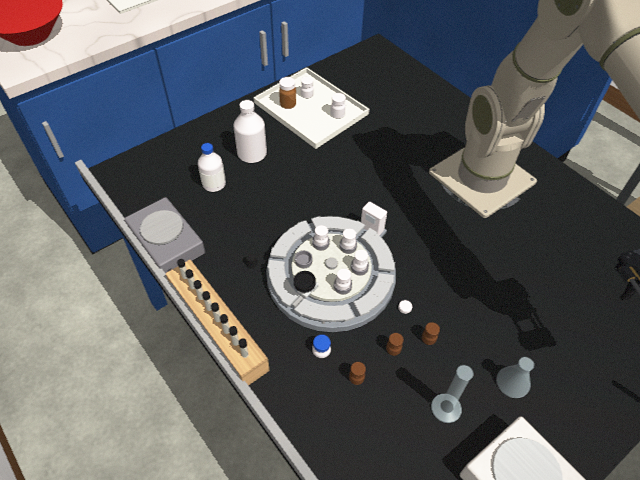

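View pics/top0.png

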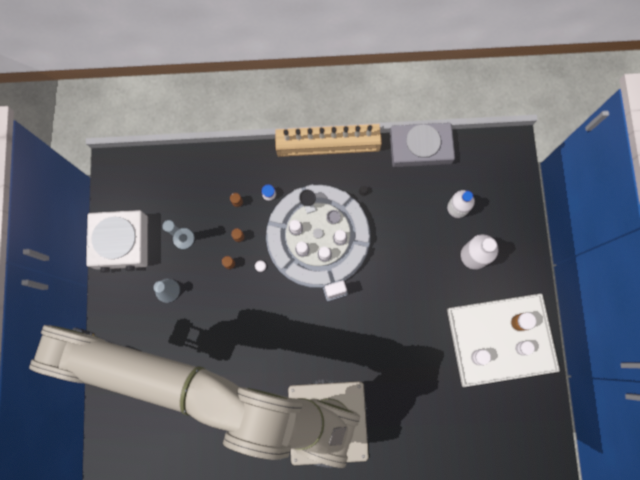

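The scene view shows the knob at about (304,282) and the changer centre at (331,264). In the top view the knob is at (308,198), the centre at (318,235) and the reader at (335,290). The top view is a true view from above, so counter-clockwise takes the knob to the left (+y).

```bash
cat > h.py <<'E'
import numpy as np,cv2
from bench import camera,calibration,readout
np.set_printoptions(precision=4,suppress=True)
def ray(n,u,v):
    c=calibration(n);E=np.array(c["extrinsics"]);R,t=E[:3,:3],E[:3,3]
    d=R.T@np.array([(u-c["cx"])/c["fx"],(v-c["cy"])/c["fy"],1]);return -R.T@t,d/np.linalg.norm(d)
def plane(n,u,v,z):
    o,d=ray(n,u,v);return o+d*(z-o[2])/d[2]
def tri(a,b):
    (o,d),(p,e)=ray("scene",*a),ray("top",*b)
    s=np.linalg.lstsq(np.c_[d,-e],p-o,rcond=None)[0]
    x,y=o+d*s[0],p+e*s[1];return (x+y)/2,np.linalg.norm(x-y)
def proj(n,P):
    c=calibration(n);q=np.array(c["extrinsics"])@np.r_[P,1]
    return c["fx"]*q[0]/q[2]+c["cx"],c["fy"]*q[1]/q[2]+c["cy"]
def blob(im,box,f):
    u0,v0,u1,v1=box;m=f(im[v0:v1,u0:u1].astype(int)).astype(np.uint8)
    n,l,s,c=cv2.connectedComponentsWithStats(m);k=1+np.argmax(s[1:,4]);return c[k]+[u0,v0],s[k]
E
python3 - <<'E'
from h import *
S=cv2.imread("pics/scene0.png");T=cv2.imread("pics/top0.png")
dark=lambda a:a.max(2)<40
a,sa=blob(S,(290,266,320,296),dark);b,sb=blob(T,(297,186,320,208),dark)
print(a,sa,b,sb,tri(a,b),plane("scene",*a,.105),plane("top",*b,.105))
# outer edge of base/ring: bright grey, largest blob
for n,I,box in(("scene",S,(255,205,405,335)),("top",T,(255,175,380,296))):
    u0,v0,u1,v1=box
    m=(I[v0:v1,u0:u1].min(2)>70).astype(np.uint8)
    m=cv2.morphologyEx(m,cv2.MORPH_OPEN,np.ones((5,5)))
    cs,_=cv2.findContours(m,cv2.RETR_EXTERNAL,cv2.CHAIN_APPROX_NONE);c=max(cs,key=cv2.contourArea)+[u0,v0]
    e=cv2.fitEllipse(c);print(n,e,plane(n,*e[0],.05),plane(n,*e[0],.03))
A=cv2.resize(S[210:330,255:405],None,fx=4,fy=4);B=cv2.resize(T[175:305,255:385],(480,480))
cv2.imwrite("pics/crop.png",cv2.resize(np.hstack([cv2.resize(A,(600,480)),B]),(800,356)))
E
```

```text
Traceback (most recent call last):
  File "h.py", line 18, in blob
    n,l,s,c=cv2.connectedComponentsWithStats(m);k=1+np.argmax(s[1:,4]);return c[k]+[u0,v0],s[k]
                                                    ~~~~~~~~~^^^^^^^^^
ValueError: attempt to get argmax of an empty sequence
```

Run:
```python
from h import *
S=cv2.imread("pics/scene0.png");T=cv2.imread("pics/top0.png")
print(T[186:210:2,308].max(1),S[270:296:2,304].max(1))
d1=lambda a:a.max(2)<45
d2=lambda a:a.max(2)<75
a,sa=blob(S,(290,266,320,296),d1);b,sb=blob(T,(297,186,320,208),d2)
print(a,sa,b,sb,tri(a,b),plane("scene",*a,.105),plane("top",*b,.105))
for n,I,box in(("scene",S,(255,205,405,335)),("top",T,(255,175,380,296))):
    u0,v0,u1,v1=box
    m=(I[v0:v1,u0:u1].min(2)>85).astype(np.uint8)
    m=cv2.morphologyEx(m,cv2.MORPH_OPEN,np.ones((5,5)))
    cs,_=cv2.findContours(m,cv2.RETR_EXTERNAL,cv2.CHAIN_APPROX_NONE);c=max(cs,key=cv2.contourArea)+[u0,v0]
    e=cv2.fitEllipse(c);print(n,e,plane(n,*e[0],.05),plane(n,*e[0],.03))
A=cv2.resize(S[210:330,255:405],(450,360),interpolation=3);B=cv2.resize(T[175:305,255:385],(350,350),interpolation=3)
cv2.imwrite("pics/crop.png",np.hstack([A,cv2.copyMakeBorder(B,0,10,0,0,0)]))
```

```text
[175 185  86  65  66  65  66  65  66  66 166 217] [199  29  38  39  40  35  40  39  40  39  28  47 241]
[304.0468 281.2281] [  4   5  21  21 342] [307.0402 197.6207] [  3   5  15  14 174] (array([0.6882, 0.0251, 0.1004]), np.float64(0.002101423566618411)) [0.6906 0.0266 0.105 ] [0.6863 0.0258 0.105 ]
scene ((335.7757873535156, 271.52691650390625), (113.66651916503906, 136.34263610839844), 58.81291580200195) [0.5879 0.0235 0.05  ] [0.5789 0.0136 0.03  ]
top ((318.43194580078125, 239.46878051757812), (103.13999938964844, 106.28408813476562), 153.26901245117188) [ 0.5619 -0.0025  0.05  ] [ 0.5658 -0.0023  0.03  ]
```

View pics/crop.png

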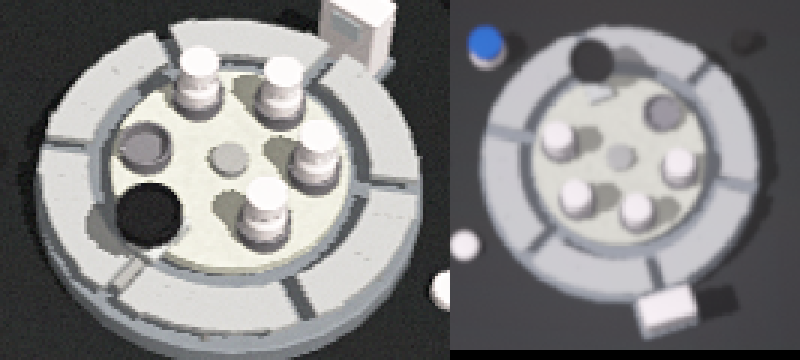

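The crop shows the hub at scene (331.3,262.7) and top (318.5,233.3). The knob sits over the start slot opposite the reader, and the next slot (counter-clockwise) is at about top (277,223) and scene (353,309).

Run:
```python
from h import *
S=cv2.imread("pics/scene0.png");T=cv2.imread("pics/top0.png")
def c2(n,x,y): return (x/3+255,y/3+210) if n=="scene" else ((x-450)*13/35+255,y*13/35+175)
P,e=tri(c2("scene",229,158),c2("top",621,157));print("hub",P,e)
R=tri(c2("scene",357,5),c2("top",668,302));print("reader-ish",R)
# cream table ellipse
for n,I,box in(("scene",S,(275,220,390,310)),("top",T,(275,195,365,275))):
    u0,v0,u1,v1=box;J=I[v0:v1,u0:u1].astype(int)
    m=((J[:,:,1]-J[:,:,0]>(12 if n=="scene" else 6))&(J[:,:,1]>130)).astype(np.uint8)
    k,l,s,c=cv2.connectedComponentsWithStats(m);l=(l==1+np.argmax(s[1:,4])).astype(np.uint8)
    cs,_=cv2.findContours(l,cv2.RETR_EXTERNAL,cv2.CHAIN_APPROX_NONE);h=cv2.convexHull(max(cs,key=cv2.contourArea)+[u0,v0])
    el=cv2.fitEllipse(h);print(n,el,plane(n,*el[0],.05))
# bottles tops
for a,b in(((266,190),(557,138)),((319,136),(575,197)),((283,72),(636,209)),((200,60),(680,163))):
    print("bottle",tri(c2("scene",*a),c2("top",*b)))
print("empty cup",tri(c2("scene",145,142),c2("top",664,111)))
for t,q in((("slots"),((510,130),(540,240),(657,268),(740,183),(702,73))),):
    for x in q: print(plane("top",*c2("top",*x),.05))
for x in((298,297),(387,185),(165,45),(65,146),(125,275)): print("S",plane("scene",*c2("scene",*x),.05))
```

```text
hub [ 0.5811 -0.0036  0.0524] 0.0005451653053643204
reader-ish (array([ 0.4023, -0.0479,  0.0842]), np.float64(0.002535402654899029))
scene ((337.267333984375, 275.00421142578125), (50.392215728759766, 66.81517028808594), 70.91278076171875) [0.5916 0.034  0.05  ]Traceback (most recent call last):
  File "<stdin>", line 12, in <module>
cv2.error: OpenCV(4.12.0) /io/opencv/modules/imgproc/src/shapedescr.cpp:361: error: (-201:Incorrect size of input array) There should be at least 5 points to fit the ellipse in function 'fitEllipseNoDirect'
```

>>> apply_moves:
  deltas:
    - {"translation": [0,0,0.05],"turn": [0,0,0],"hand": 0}
    - {"translation": [0.0,-0.01,0.045],"turn": [0,0,0],"hand": 0}
    - {"translation": [0.03,-0.037,0],"turn": [0,0,0],"hand": 0}
    - {"translation": [0.03,-0.037,0],"turn": [0,0,0],"hand": 0}
    - {"translation": [0.03,-0.037,0],"turn": [0,0,0],"hand": 0}
  newtons: 10

```text
time: 0.6
ee_pos: [0.3233, 0.4559, 0.3298]
eef_rot: [0.188, 0.982, -0.004, -0.002]
ft_force: [1.0, 1.3, -0.1]
width: 0.0548
```

>>> apply_moves:
  deltas:
    - {"translation": [0.03,-0.037,0],"turn": [0,0,0],"hand": 0}
    - {"translation": [0.03,-0.037,0],"turn": [0,0,0],"hand": 0}
    - {"translation": [0.03,-0.037,0],"turn": [0,0,0],"hand": 0}
    - {"translation": [0.03,-0.037,0],"turn": [0,0,0],"hand": 0}
    - {"translation": [0.03,-0.037,0],"turn": [0,0,0],"hand": 0}

```text
time: 1.1
ee_pos: [0.4773, 0.2619, 0.3291]
eef_rot: [0.187, 0.982, -0.004, -0.002]
ft_force: [1.0, 1.3, 0.1]
width: 0.0149
```

>>> apply_moves:
  deltas:
    - {"translation": [0.032,-0.037,-0.01],"turn": [0,0,0],"hand": 0}
    - {"translation": [0.032,-0.037,-0.01],"turn": [0,0,0],"hand": 0}
    - {"translation": [0.032,-0.037,-0.01],"turn": [0,0,0],"hand": 0}
    - {"translation": [0.032,-0.037,-0.01],"turn": [0,0,0],"hand": 0}
    - {"translation": [0.032,-0.037,-0.01],"turn": [0,0,0],"hand": 0}

```text
time: 1.6
ee_pos: [0.6362, 0.0754, 0.2801]
eef_rot: [0.187, 0.982, -0.003, -0.002]
ft_force: [0.2, 1.1, 0.4]
width: 0.0004
```

>>> apply_moves:
  deltas:
    - {"translation": [0.026,-0.028,0],"turn": [0,0,0],"hand": 0}
    - {"translation": [0.013,-0.014,0],"turn": [0,0,0],"hand": 0}
    - {"translation": [0,0,0],"turn": [0,0,0],"hand": 0}
    - {"translation": [0,0,0],"turn": [0,0,0],"hand": 0}

```text
time: 2.0
ee_pos: [0.6774, 0.0232, 0.2747]
eef_rot: [0.192, 0.981, -0.006, -0.004]
ft_force: [0.4, -0.0, -0.1]
width: 0.0008
```

>>> apply_moves:
  deltas:
    - {"translation": [0.005,0.001,-0.045],"turn": [0,0,0],"hand": 0}
    - {"translation": [0.005,0,-0.045],"turn": [0,0,0],"hand": 0}
    - {"translation": [0,0,-0.04],"turn": [0,0,0],"hand": 0}
    - {"translation": [0,0,0],"turn": [0,0,0],"hand": 0}

```text
time: 2.4
ee_pos: [0.6856, 0.0305, 0.1433]
eef_rot: [0.189, 0.982, -0.004, -0.003]
ft_force: [-0.4, 0.0, -1.3]
width: 0.0008
```

Run:
```python
from h import *
s=readout.read_state();p=s["ee_pos"];print(p)
S=camera("scene")[:,:,::-1];T=camera("top")[:,:,::-1]
S=S.copy()
tip=p-[0,0,.014];print(proj("scene",tip),proj("top",tip))
A=cv2.resize(S[180:330,230:410],(480,400),interpolation=3);B=cv2.resize(T[175:305,255:385],(320,320),interpolation=3)
cv2.imwrite("pics/c2.png",np.hstack([A,cv2.copyMakeBorder(B,0,80,0,0,0)]))
```

```text
[0.6856 0.0305 0.1433]
(np.float64(306.6657913134185), np.float64(275.6566293305027)) (np.float64(305.2227170954988), np.float64(195.85401533220454))
```

View pics/c2.png

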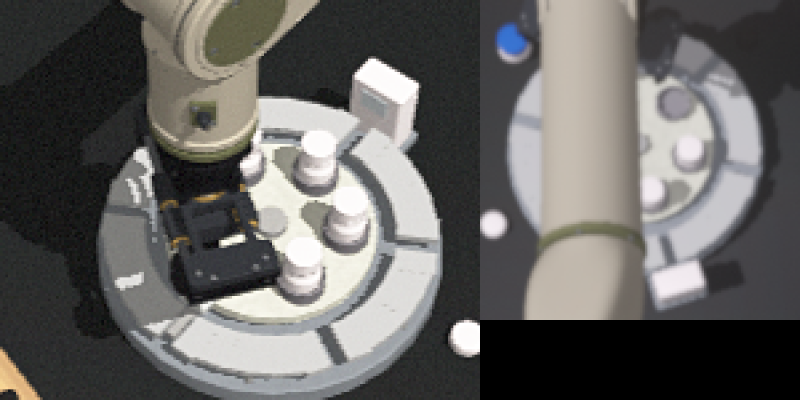

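The gripper body hides the knob in both views, so I am relying on the triangulated knob (0.687, 0.024). The TCP has drifted to y 0.0305, so I correct that first and then descend.

>>> apply_moves:
  deltas:
    - {"translation": [0.0015,-0.0065,0],"turn": [0,0,0],"hand": 0}
    - {"translation": [0,0,0],"turn": [0,0,0],"hand": 0}
    - {"translation": [0,0,0],"turn": [0,0,0],"hand": 0}

```text
time: 2.8
ee_pos: [0.6935, 0.0239, 0.1578]
eef_rot: [0.188, 0.982, -0.001, 0.006]
ft_force: [0.0, 0.3, -0.7]
width: 0.0005
```

>>> apply_moves:
  deltas:
    - {"translation": [0,0,0],"turn": [0,0,0],"hand": 0}

```text
time: 2.9
ee_pos: [0.694, 0.0236, 0.1593]
eef_rot: [0.188, 0.982, -0.001, 0.007]
ft_force: [1.2, -0.2, -0.5]
width: 0.0006
```

>>> apply_moves:
  deltas:
    - {"translation": [-0.006,0,-0.005],"turn": [0,0,0],"hand": 0}

```text
time: 3.0
ee_pos: [0.6889, 0.0236, 0.1555]
eef_rot: [0.188, 0.982, -0.001, 0.008]
ft_force: [-0.4, -0.3, -0.1]
width: 0.0007
```

>>> apply_moves:
  deltas:
    - {"translation": [0,0,-0.005],"turn": [0,0,0],"hand": 0}

```text
time: 3.1
ee_pos: [0.6884, 0.0236, 0.1505]
eef_rot: [0.189, 0.982, -0.001, 0.008]
ft_force: [0.9, 0.4, -0.6]
width: 0.0006
```

>>> apply_moves:
  deltas:
    - {"translation": [-0.001,0,-0.006],"turn": [0,0,0],"hand": 0}
    - {"translation": [0,0,-0.006],"turn": [0,0,0],"hand": 0}
    - {"translation": [0,0,-0.006],"turn": [0,0,0],"hand": 0}
    - {"translation": [0,0,-0.006],"turn": [0,0,0],"hand": 0}

```text
time: 3.5
ee_pos: [0.6865, 0.0238, 0.1235]
eef_rot: [0.188, 0.982, -0.001, 0.007]
ft_force: [-0.6, 0.6, -0.2]
width: 0.0007
```

>>> apply_moves:
  deltas:
    - {"translation": [0,0,-0.004],"turn": [0,0,0],"hand": 0}
    - {"translation": [0,0,-0.004],"turn": [0,0,0],"hand": 0}

```text
time: 3.7
ee_pos: [0.6863, 0.0238, 0.1142]
eef_rot: [0.188, 0.982, -0.001, 0.007]
ft_force: [-2.0, -0.3, 5.5]
width: 0.0001
```

Contact came at floor height with about 5 N, so the tip is in the dish. Next I press to about 10 mm.

>>> apply_moves:
  deltas:
    - {"translation": [0,0,-0.004],"turn": [0,0,0],"hand": 0}
    - {"translation": [0,0,-0.003],"turn": [0,0,0],"hand": 0}

```text
time: 3.9
ee_pos: [0.6864, 0.0238, 0.1076]
eef_rot: [0.188, 0.982, -0.001, 0.007]
ft_force: [-4.9, -0.5, 7.6]
width: 0.0004
```

>>> apply_moves:
  deltas:
    - {"translation": [0,0,-0.001],"turn": [0,0,0],"hand": 0}

```text
time: 4.0
ee_pos: [0.6864, 0.0239, 0.107]
eef_rot: [0.188, 0.982, -0.001, 0.007]
ft_force: [-4.3, -0.8, 7.4]
width: 0.0004
```

>>> apply_moves:
  deltas:
    - {"translation": [-0.001,0.004,0],"turn": [0,0,0],"hand": 0}
    - {"translation": [-0.0013,0.004,0],"turn": [0,0,0],"hand": 0}
    - {"translation": [-0.0015,0.004,0],"turn": [0,0,0],"hand": 0}
    - {"translation": [-0.0017,0.004,0],"turn": [0,0,0],"hand": 0}
    - {"translation": [-0.0019,0.004,0],"turn": [0,0,0],"hand": 0}

```text
time: 4.5
ee_pos: [0.6806, 0.0403, 0.1098]
eef_rot: [0.19, 0.982, -0.002, 0.01]
ft_force: [-0.9, 0.2, 0.2]
width: 0.0004
```

The table appears to be turning: the ring is holding the tongue down, with the tip 0.8 mm over the floor. I carry on along the arc.

>>> apply_moves:
  deltas:
    - {"translation": [-0.0022,0.0048,-0.001],"turn": [0,0,0],"hand": 0}
    - {"translation": [-0.0025,0.0047,-0.0005],"turn": [0,0,0],"hand": 0}
    - {"translation": [-0.0027,0.0047,-0.0005],"turn": [0,0,0],"hand": 0}
    - {"translation": [-0.003,0.0045,-0.0005],"turn": [0,0,0],"hand": 0}
    - {"translation": [-0.0033,0.0045,-0.0005],"turn": [0,0,0],"hand": 0}

```text
time: 5.0
ee_pos: [0.6682, 0.0617, 0.1097]
eef_rot: [0.191, 0.981, -0.003, 0.013]
ft_force: [1.1, -3.4, 4.3]
width: 0.0007
```

>>> apply_moves:
  deltas:
    - {"translation": [-0.0031,0.004,-0.001],"turn": [0.002,0.005,0],"hand": 0}
    - {"translation": [-0.0033,0.0038,-0.0005],"turn": [0.002,0.005,0],"hand": 0}
    - {"translation": [-0.0035,0.0037,-0.0005],"turn": [0.002,0.005,0],"hand": 0}
    - {"translation": [-0.0037,0.0035,-0.0005],"turn": [0.002,0.005,0],"hand": 0}
    - {"translation": [-0.0038,0.0034,-0.0005],"turn": [0.002,0.005,0],"hand": 0}

```text
time: 5.5
ee_pos: [0.6522, 0.079, 0.1095]
eef_rot: [0.192, 0.981, -0.001, 0.002]
ft_force: [0.2, -1.7, 6.9]
width: 0.0006
```

>>> apply_moves:
  deltas:
    - {"translation": [-0.0037,0.003,0.0],"turn": [0,0,0],"hand": 0}
    - {"translation": [-0.0039,0.0029,0.0],"turn": [0,0,0],"hand": 0}
    - {"translation": [-0.004,0.0027,0.0],"turn": [0,0,0],"hand": 0}
    - {"translation": [-0.0041,0.0026,0],"turn": [0,0,0],"hand": 0}
    - {"translation": [-0.0042,0.0024,0],"turn": [0,0,0],"hand": 0}

```text
time: 6.0
ee_pos: [0.6355, 0.0913, 0.1098]
eef_rot: [0.193, 0.981, -0.001, 0.008]
ft_force: [4.9, -2.0, 0.4]
width: 0.0007
```

Run:
```python
from h import *
s=readout.read_state();print(s["ee_pos"],s["ft_force"])
S=camera("scene")[:,:,::-1];T=camera("top")[:,:,::-1]
A=cv2.resize(S[180:330,230:410],(480,400),interpolation=3);B=cv2.resize(T[175:305,255:385],(320,320),interpolation=3)
cv2.imwrite("pics/c3.png",np.hstack([A,cv2.copyMakeBorder(B,0,80,0,0,0)]))
```

```text
[0.6355 0.0913 0.1098] [ 4.9353 -2.0033  0.3692]
```

View pics/c3.png

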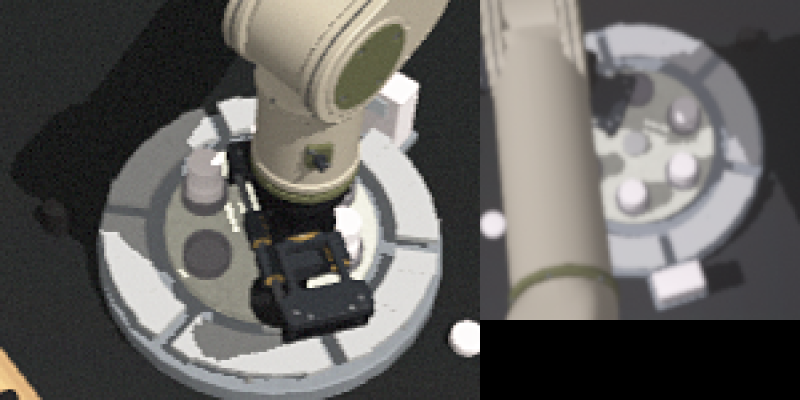

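The table has turned about 40–45°: the empty cup is now at crop (205,255), and the bottles are seated. I raise 1 mm, stay inside the rim, and go slowly so the tongue can snap in by itself.

>>> apply_moves:
  deltas:
    - {"translation": [-0.003,0.0016,0.0005],"turn": [0.001,0.004,0],"hand": 0}
    - {"translation": [-0.003,0.0015,0.0005],"turn": [0.001,0.004,0],"hand": 0}
    - {"translation": [-0.003,0.0013,0],"turn": [0.001,0.004,0],"hand": 0}
    - {"translation": [-0.003,0.0012,0],"turn": [0,0,0],"hand": 0}
    - {"translation": [-0.002,0.0008,0],"turn": [0,0,0],"hand": 0}

```text
time: 6.6
ee_pos: [0.6247, 0.0961, 0.11]
eef_rot: [0.194, 0.981, -0.001, 0.005]
ft_force: [5.2, -3.2, 0.6]
width: 0.0003
```

>>> apply_moves:
  deltas:
    - {"translation": [-0.002,0.0007,0.0],"turn": [0,0,0],"hand": 0}
    - {"translation": [-0.002,0.0007,0],"turn": [0,0,0],"hand": 0}

```text
time: 6.8
ee_pos: [0.6218, 0.097, 0.1101]
eef_rot: [0.194, 0.981, -0.001, 0.006]
ft_force: [4.7, -2.5, 0.8]
width: 0.0005
```

>>> apply_moves:
  deltas:
    - {"translation": [-0.0025,0.0008,0.0005],"turn": [0,0,0],"hand": 0}
    - {"translation": [-0.0025,0.0008,0.0005],"turn": [0,0,0],"hand": 0}
    - {"translation": [-0.0025,0.0007,0],"turn": [0,0,0],"hand": 0}

```text
time: 7.1
ee_pos: [0.6171, 0.0983, 0.1105]
eef_rot: [0.194, 0.981, -0.001, 0.01]
ft_force: [7.3, -2.3, -0.4]
width: 0.0002
```

>>> apply_moves:
  deltas:
    - {"translation": [-0.0025,0.0006,0],"turn": [0,0,0],"hand": 0}
    - {"translation": [-0.0025,0.0005,0],"turn": [0,0,0],"hand": 0}

```text
time: 7.3
ee_pos: [0.6135, 0.0991, 0.1104]
eef_rot: [0.194, 0.981, -0.001, 0.011]
ft_force: [5.6, -1.1, -0.1]
width: 0.0007
```

>>> apply_moves:
  deltas:
    - {"translation": [-0.0025,0.0009,0],"turn": [0,0.003,0],"hand": 0}
    - {"translation": [-0.0025,0.0008,0],"turn": [0,0.003,0],"hand": 0}

```text
time: 7.5
ee_pos: [0.6097, 0.1, 0.1105]
eef_rot: [0.195, 0.981, -0.002, 0.01]
ft_force: [6.7, -3.7, -0.4]
width: 0.0007
```

>>> apply_moves:
  deltas:
    - {"translation": [-0.0025,0.0006,0],"turn": [0,0.003,0],"hand": 0}
    - {"translation": [-0.0025,0.0005,0],"turn": [0,0.003,0],"hand": 0}

```text
time: 7.7
ee_pos: [0.6062, 0.1003, 0.1106]
eef_rot: [0.195, 0.981, -0.003, 0.008]
ft_force: [6.2, -2.8, 0.2]
width: 0.0005
```

>>> apply_moves:
  deltas:
    - {"translation": [-0.0025,0.0004,0],"turn": [0,0,0],"hand": 0}

```text
time: 7.8
ee_pos: [0.604, 0.1007, 0.1109]
eef_rot: [0.195, 0.981, -0.003, 0.009]
ft_force: [0.4, -1.6, 6.4]
width: 0.0004
```

>>> apply_moves:
  deltas:
    - {"translation": [-0.0025,0.0004,0],"turn": [0,0,0],"hand": 0}

```text
time: 7.9
ee_pos: [0.6017, 0.1012, 0.1112]
eef_rot: [0.195, 0.981, -0.002, 0.009]
ft_force: [0.7, -2.6, 5.4]
width: 0.0004
```

fz jumped to about 6 N and the side push dropped, so the tongue has sprung up against the tip. I back off slightly and lift.

>>> apply_moves:
  deltas:
    - {"translation": [0.001,0,0.003],"turn": [0,0,0],"hand": 0}
    - {"translation": [0.001,0,0.003],"turn": [0,0,0],"hand": 0}
    - {"translation": [0,0,0.004],"turn": [0,0,0],"hand": 0}

```text
time: 8.2
ee_pos: [0.6017, 0.1015, 0.1208]
eef_rot: [0.195, 0.981, -0.003, 0.007]
ft_force: [0.5, 0.2, -0.8]
width: 0.0005
```

>>> apply_moves:
  deltas:
    - {"translation": [0,0,0.008],"turn": [0,0,0],"hand": 0}
    - {"translation": [0,0,0.03],"turn": [0,0,0],"hand": 0}
    - {"translation": [0,0,0.05],"turn": [0,0,0],"hand": 0}
    - {"translation": [0,0,0.05],"turn": [0,0,0],"hand": 0}
    - {"translation": [0,0,0.03],"turn": [0,0,0],"hand": 0}

```text
time: 8.7
ee_pos: [0.5956, 0.1031, 0.2895]
eef_rot: [0.194, 0.981, -0.005, -0.0]
ft_force: [1.0, 0.5, -0.5]
width: 0.0006
```

>>> apply_moves:
  deltas:
    - {"translation": [-0.03,0.037,0.01],"turn": [0,0,0],"hand": 0}
    - {"translation": [-0.03,0.037,0.01],"turn": [0,0,0],"hand": 0}
    - {"translation": [-0.03,0.037,0],"turn": [0,0,0],"hand": 0}
    - {"translation": [-0.03,0.037,0],"turn": [0,0,0],"hand": 0}
    - {"translation": [-0.03,0.037,0],"turn": [0,0,0],"hand": 0}

```text
time: 9.2
ee_pos: [0.443, 0.2876, 0.3179]
eef_rot: [0.2, 0.98, -0.003, 0.004]
ft_force: [0.5, 0.9, 0.2]
width: 0.0003
```

>>> apply_moves:
  deltas:
    - {"translation": [-0.03,0.037,0],"turn": [0,0,0],"hand": 0}
    - {"translation": [-0.03,0.037,0],"turn": [0,0,0],"hand": 0}
    - {"translation": [-0.03,0.037,0],"turn": [0,0,0],"hand": 0}
    - {"translation": [-0.01,0.02,0],"turn": [0,0,0],"hand": 0}
    - {"translation": [0,0,0],"turn": [0,0,0],"hand": 0}

```text
time: 9.7
ee_pos: [0.3286, 0.4286, 0.3194]
eef_rot: [0.193, 0.981, -0.003, 0.001]
ft_force: [0.4, 0.5, -1.2]
width: 0.0002
```

Run:
```python
from h import *
S=camera("scene")[:,:,::-1].copy();T=camera("top")[:,:,::-1].copy()
cv2.imwrite("pics/sceneF.png",S);cv2.imwrite("pics/topF.png",T)
a,sa=blob(S,(320,265,365,310),lambda a:a.max(2)<45);b,sb=blob(T,(265,200,300,235),lambda a:a.max(2)<75)
P,e=tri(a,b);print(a,sa,b,sb,P,e)
d=P[:2]-[.581,-.0036];print(np.hypot(*d),np.degrees(np.arctan2(d[1],d[0])))
A=cv2.resize(S[180:330,230:410],(480,400),interpolation=3);B=cv2.resize(T[175:305,255:385],(320,320),interpolation=3)
cv2.imwrite("pics/c4.png",np.hstack([A,cv2.copyMakeBorder(B,0,80,0,0,0)]))
print(readout.read_state()["ft_force"])
```

```text
[350.5434 286.4566] [ 20  11  22  22 346] [282.9278 223.1222] [ 11  16  15  16 180] [0.6098 0.1042 0.1014] 0.0010279542492120908
0.1115852592505408 75.01816073284472
[ 0.724   0.4414 -0.6103]
```

View pics/c4.png

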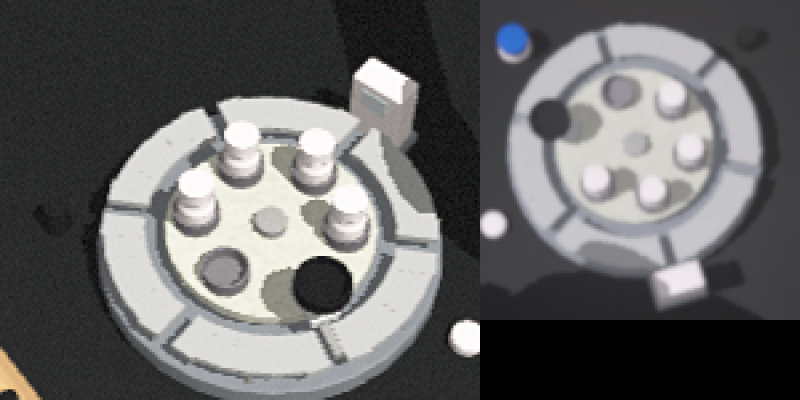

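View pics/sceneF.png

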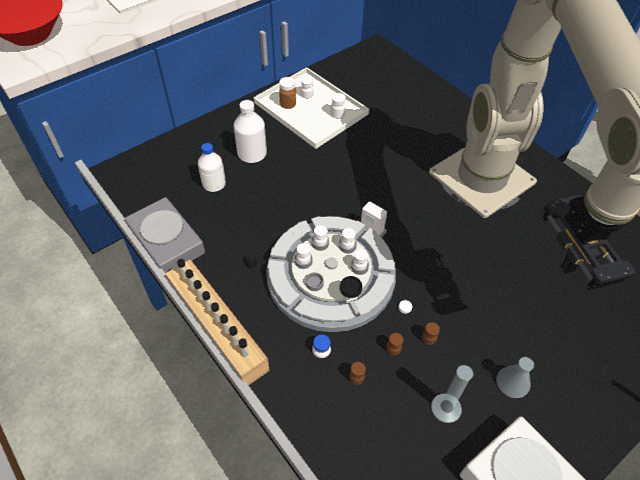

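The knob turned from 15.0° to 75.0°, exactly one slot. Its height is 0.101 against 0.100 before, so it is up. The tongue shows in the next slot at crop (330,340), the bottles are seated and the bystanders have not moved.

```bash
python3 -c "
from bench import order;order.close_job()"
```

```text
the job is handed in; nothing more can be done
```

I pressed the plunger down with the closed fingertips in its dish and turned the table one slot counter-clockwise. I eased the pressure before the next slot so the tongue sprang up by itself. Then I lifted off, moved clear and handed the job in at about 10 s of robot time. No verdict is reported.

**Last checks:**
- **Turn:** triangulating the knob from both views gave 15.0° before and 75.0° after, a turn of 60.0°.
- **Plunger:** its height measured 0.101 m, against 0.100 m at the start, so it is up. The tongue is visible in the next slot.
- **Bottles and bystanders:** all four bottles look upright in their cups. The bystanders look unmoved in the pictures; I did not measure them.
- **Arm:** it stands about 0.35 m or more from the changer, touching nothing; the force reading was about 1 N, which is sensor noise.

**Disagreements and gaps:**
- **Ellipse fits:** the fits for the turning axis were unreliable, so I used the triangulated hub instead.
- **Knob radius:** it came out at 0.111–0.112 m against the stated 0.109 m, within the error of the method.
- **Hidden knob:** during pressing the gripper hid the knob, so I relied on the force readings and the tip height there.

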